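# Dig the flat spanner out of the sealing machine's parts pan

## Task

The flat spanner for the cup sealing machine is at the bottom of the shallow steel pan, tight against one long wall and under two loose cup rings. Move the rings aside in the pan, work the spanner away from the wall, lift it out and lay it flat on the floor of the bamboo tray without dropping it. Both rings must end up in the pan, and the shaker, jigger and syrup bottle standing on the counter must not be shoved or knocked over.

Things in the scene. Friction and masses are not known exactly. Their poses are not given: they have to be found in the camera images.
- pan: Shallow stainless gastronorm pan fixed on the counter. Inside 240 mm (its x) by 300 mm (its y), upright walls 3 mm thick with a 10 mm lip outwards, floor 3 mm and rim 43 mm above the counter. Origin: centre of its underside (counter level); z up. The spanner lies along the inner wall at x = +120 mm, the one farther from the robot.
- spanner: Flat dark-steel ring spanner, 168 mm long, 6 mm thick, 180 g. Origin: middle of its underside; x lengthwise, z up. Shaft 26 mm wide for x = -45 to 45 mm; closed ring ends 40 mm (+x) and 34 mm wide. Starts flat on the pan floor along pan y, wide end against the wall: under 9 mm from shaft to wall, no room for a finger. Slides (friction about 0.3) with a fingertip pressed on it.
- ring_large: Cup ring: open aluminium collar, 95 mm bore, 109 mm outside, 19 mm high, under a black flange of 120 mm diameter, 5 mm thick; 24 mm high in all, 170 g. Origin: centre of its lower face; z along its axis, up. Starts with one side leaning on the spanner. A shut gripper put down in the bore can pull it over the floor, or its wall can be pinched from above.
- ring_small: Second cup ring, same shape: 86 mm bore, 100 mm collar, 111 mm flange, 24 mm high, 140 g. Origin: centre of its lower face; z along its axis, up. Starts leaning on the other half of the spanner.
- tray: Square bamboo tray fixed on the counter, 220 mm by 220 mm outside, 206 mm by 206 mm inside, floor 6 mm above the counter, rim 22 mm above the counter. Origin: centre of its underside (counter level); x and y along its sides, z up.
- shaker: Steel shaker standing on the counter, 74 mm diameter, 160 mm high. Origin: centre of its underside; z up. To be left alone.
- jigger: Steel hourglass-shaped jigger standing on the counter, 46 mm diameter, 88 mm high. Origin: centre of its underside; z up. To be left alone.
- syrup: White plastic syrup bottle standing on the counter, 60 mm diameter, 150 mm high. Origin: centre of its underside; z up. To be left alone.
There are look-alikes about, which are no part of the job. What is shaped like the ring_small but red is not meant. There is more than one size of the spanner; the one meant has the size given above.

How it is judged:
By the outcome, as a careful person would: the job done as asked, in the order asked, and still so for the second after the job is handed in, with the robot touching nothing.
It also fails if it takes over 69 s, if anything falls off the work surface, if the arm or the gripper's body presses on something with over 40 N, if the wrist force passes 120 N, or if a joint passes its speed limit or range.

## Robot

A 6-joint arm with a two-finger parallel gripper is mounted at the origin on the work surface. World frame = base frame: x ahead of the robot, y to its left, z up, the work surface at z = 0. Lengths are in m, angles in rad, forces in N, time in s.
With the tool pointing down it reaches from about 0.3 to 0.775 m from the base axis. Payload 14.6 kg.
Tool frame: the origin (TCP) lies at the very end of the fingers, on their centre line; the grasp point (between the pads) lies 19 mm behind it; z points along the fingers, y is the line along which they close (so a half turn about z gives the same grasp; the last joint's range is limited). The gripper opens to 94 mm and grips with 3 to 60 N. Pads are 16 mm wide; open, the fingers measure 119 mm over their backs; the gripper's body (75 mm by 177 mm) begins 78 mm behind the grasp point.
Start: joints at [-1.315, 0.3, 1.521, -0, 1.321, -0.067], TCP at [0.174, -0.522, 0.181] pointing down, gripper open.
Joint ranges: [-3.03, 3.03], [-0.79, 2.21], [0.23, 2.52], [-1.04, 4.18], [0, 3.07], [-2.55, 2.55]. Speed limits (rad/s): [2.22, 2.22, 2.57, 3.14, 3.14, 3.14].

## Interface

Orientations are given as a unit quaternion [w, x, y, z].
In Python, from cell import * gives the robot as it stands.
- The arm moves only by the tool step_arm, never from a script. Its argument "increments" is one flat list of numbers, 4 for each row, row after row: the shift along the tool's x, y, z in cm, then the turn about the tool's z in degrees. In form: [x, y, z, roll, x, y, z, roll, ...]. A call has 1 to 12 rows; each row is the pose to reach, as a shift and turn from the pose commanded when the call began, along the tool's axes at that moment; what a row does not reach only later rows make up. A row lasts 1/10 s, in which the tool goes at most 50 mm and 8.59 degrees, less where a joint would pass 70% of its speed; a pose out of reach is approached as far as the arm can. A call with a gripper value outside its range is refused whole. "jaw" is the finger opening in cm, from 0 to 9.4, set as the call begins (left out, the last holds). The fingers move at their own pace and stop on an object; "force" is the grip in N (left out, the last holds). Time passes only in rows, so rows that repeat a pose let the fingers close. It gives the time, the measured TCP pose, the force, the opening and the grip force at its end, in the units of the state.
- observe(): the state, without advancing time (a new reading comes with each control period).
- camera(name): name is "scene" or "top" or "wrist"; returns the picture (384x512x3 uint8, red, green, blue); there is no depth.
- camera_info(name): a dict with "fov_y" (degrees; the focal length in pixels is half the picture's height over the tangent of half this angle, whatever the lens; pixels are square), "cx", "cy" (the principal point, pixels), "view" (4x4, takes a point from world to camera coordinates). Camera axes: x right, y down, z forward; pixel columns grow to the right and rows downward; lengths in m; the calibration is good to about 2 mm. A picture is of the moment at which its call begins: read the wrist's pose just before it. camera_info takes no time and is no camera call; for the wrist camera it gives the pose at the moment of the call.
- sign_off(): hands the job in; it is judged then, once.
The state is a dict: "time_s": time; "joints": joint angles; "joint_velocities": joint speeds; "joint_efforts": joint torques, N m; "tool_pos": TCP position; "eef_rot": TCP orientation; "force": force on the tool from outside, world axes, zero at the start; "moment": the same for the moment, N m; "grip_width": finger opening in m; "grasp_force": force on a finger pad.
Only numpy, scipy, OpenCV 4.12 (cv2) and the standard library are available. Lean on these libraries where they do the work, as an engineer would, in place of code of your own. Each camera call takes 0.05 s, during which the arm holds its last target. There are 200 camera calls.

## Working session

There is one attempt and no reset: what is moved stays moved. The work goes in short steps, Python scripts to look and compute and a tool call to move; the robot and the scene stay as the last step left them, time stands still between calls to the robot, and variables do not carry over. Pictures are saved under pics/ and viewed, at most 10 in all, crops included, and the job is handed in when it is done.

Besides the shell and the picture viewer there is one more tool, called as name(argument=value, ...) on one line, values as JSON. step_arm: Moves the arm, as the interface text tells. Its arguments: {"type":"object","properties":{"increments":{"type":"array","items":{"type":"number"}},"jaw":{"type":"number"},"force":{"type":"number"}},"required":["increments"]}

```bash
mkdir -p pics; ls; python3 - <<'E'
from cell import *
import cv2,json
s=observe();print(s)
ims=[]
for n in ["top","scene"]:
    im=camera(n);cv2.imwrite(f"pics/{n}0.png",im[:,:,::-1]);ci=camera_info(n);print(n,ci)
    cv2.imwrite(f"pics/{n}0b.png",cv2.resize(im[:,:,::-1],(800,600),interpolation=cv2.INTER_CUBIC))
E
```

```text
pics
{'time_s': 0.0, 'joints': array([-1.31458764e+00,  3.00436120e-01,  1.52162414e+00,  2.56540313e-05,
        1.32072486e+00, -6.66020587e-02]), 'joint_velocities': array([-0.00055636,  0.0004052 , -0.00071022, -0.0023458 , -0.00022513,
       -0.00144608]), 'joint_efforts': array([ 1.82587155e-03, -5.31803691e+01, -3.52735949e+01,  7.08800275e-02,
        2.44013773e-02, -8.21089202e-05]), 'tool_pos': array([ 0.17440108, -0.52128317,  0.17998733]), 'eef_rot': array([-5.94731458e-04,  9.87002743e-01,  1.60702303e-01, -4.40698550e-05]), 'force': array([-0.08938124, -0.39672211,  0.45635151]), 'moment': array([-0.05167833, -0.03052039,  0.03907714]), 'grasp_force': 0.0, 'grip_width': 0.09399568900055656}
top {'fov_y': 52.16100238864564, 'cx': 256.76380845528314, 'cy': 196.07421232668082, 'view': array([[ 0.01048199, -0.99981491,  0.01613271,  0.1063462 ],
       [-0.99557531, -0.01194148, -0.09320514,  0.55266618],
       [ 0.09338054, -0.01508435, -0.99551622,  0.98794736],
       [ 0.        ,  0.        ,  0.        ,  1.        ]])}
scene {'fov_y': 52.84558999582149, 'cx': 259.15086135857774, 'cy': 197.23332557356818, 'view': array([[ 0.15544313,  0.98782913, -0.0055724 , -0.19262062],
       [ 0.83000609, -0.133663  , -0.54150171, -0.38856061],
       [-0.53565598,  0.07954759, -0.84068118,  1.36580965],
       [ 0.        ,  0.        ,  0.        ,  1.        ]])}
```

View pics/top0b.png

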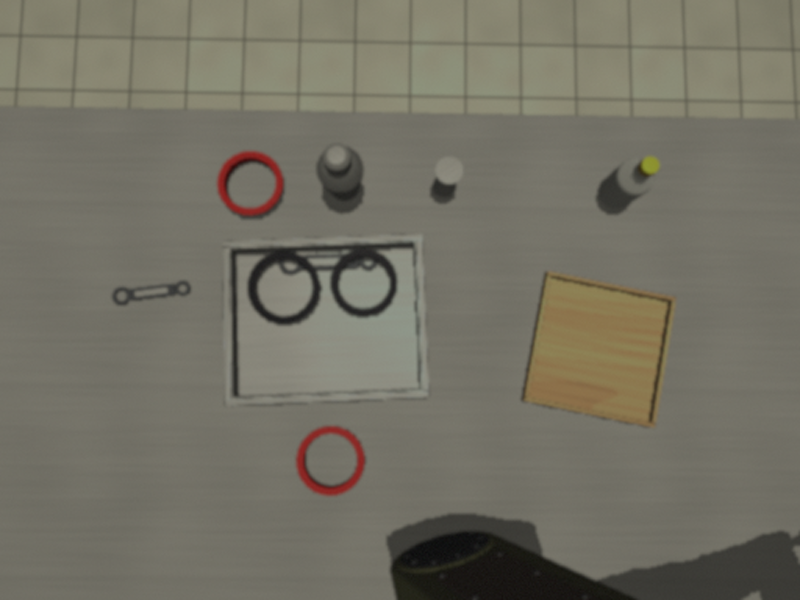

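View pics/scene0b.png

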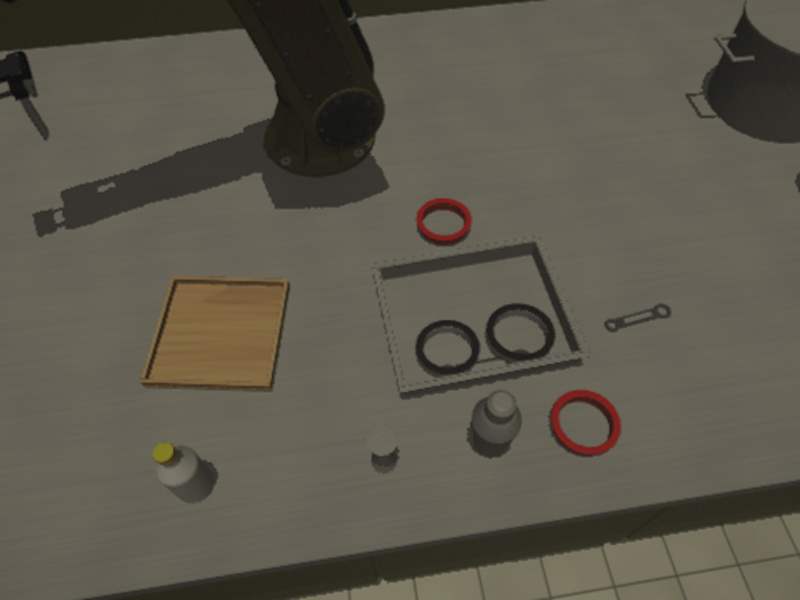

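Top view (800x600): the pan's corners are near (228,243), (421,236), (427,396) and (229,403). The black rings are at (285,287), large, and (364,283), small. The spanner shaft under them is at about (327,258), against the far wall. The shaker is at (340,170), jigger (447,175), syrup (635,175), and tray about (598,348).

Candidates for each target:
- **Spanner:** the one in the pan at (327,262), which I choose, or the shorter one outside at (150,292), a look-alike.
- **ring_small:** black at (364,283), which I choose, or red at (251,184) and (331,460), both look-alikes.

```bash
cat > h.py <<'E'
from cell import *
import numpy as np, cv2
def w(cam,px,z,ci=None,scale=1.5625):
    ci=ci or camera_info(cam); f=192/np.tan(np.radians(ci["fov_y"]/2))
    V=ci["view"];R=V[:3,:3];c=-R.T@V[:3,3]
    out=[]
    for u,v in px:
        u,v=u/scale-.0,v/scale
        d=R.T@np.array([(u-ci["cx"])/f,(v-ci["cy"])/f,1]); out.append(c+d*(z-c[2])/d[2])
    return np.array(out)
def proj(cam,P):
    ci=camera_info(cam);f=192/np.tan(np.radians(ci["fov_y"]/2))
    p=np.asarray(P)@ci["view"][:3,:3].T+ci["view"][:3,3]
    return p[:,:2]/p[:,2:]*f+[ci["cx"],ci["cy"]]
def body(R,p): # world delta -> tool cm
    return R.T@np.asarray(p)*100
E
python3 - <<'E'
from h import *
np.set_printoptions(precision=4,suppress=True)
print("pan lip z43",w("top",[(223,243),(421,235),(428,397),(228,405)],.043))
print("rings z~.03",w("top",[(285,287),(364,283)],.03))
print("spanner shaft/ends",w("top",[(290,264),(367,263),(327,262)],.009))
print("decoy ends",w("top",[(121,296),(183,288)],.006))
print("tray rim",w("top",[(547,272),(674,298),(653,426),(523,401)],.022))
print("shaker top,jig top,syr top",w("top",[(336,157)],.16),w("top",[(448,170)],.088),w("top",[(650,165)],.15))
im=cv2.imread("pics/top0.png");c=im[140:270,130:290]
cv2.imwrite("pics/crop1.png",cv2.resize(cv2.convertScaleAbs(c,alpha=1.8),None,fx=4.6,fy=4.6,interpolation=cv2.INTER_CUBIC))
E
```

```text
pan lip z43 [[0.6501 0.4046 0.043 ]
 [0.6678 0.0815 0.043 ]
 [0.4044 0.0683 0.043 ]
 [0.3888 0.3869 0.043 ]]
rings z~.03 [[0.5806 0.304  0.03  ]
 [0.5889 0.1744 0.03  ]]
spanner shaft/ends [[0.6224 0.3004 0.009 ]
 [0.6258 0.1708 0.009 ]
 [0.6266 0.2383 0.009 ]]
decoy ends [[0.565  0.5815 0.006 ]
 [0.5798 0.4789 0.006 ]]
tray rim [[ 0.6124 -0.1308  0.022 ]
 [ 0.5712 -0.3434  0.022 ]
 [ 0.3598 -0.3022  0.022 ]
 [ 0.3983 -0.0888  0.022 ]]
shaker top,jig top,syr top [[0.757  0.2122 0.16  ]] [[0.7634 0.0416 0.088 ]] [[ 0.7556 -0.254   0.15  ]]
```

View pics/crop1.png

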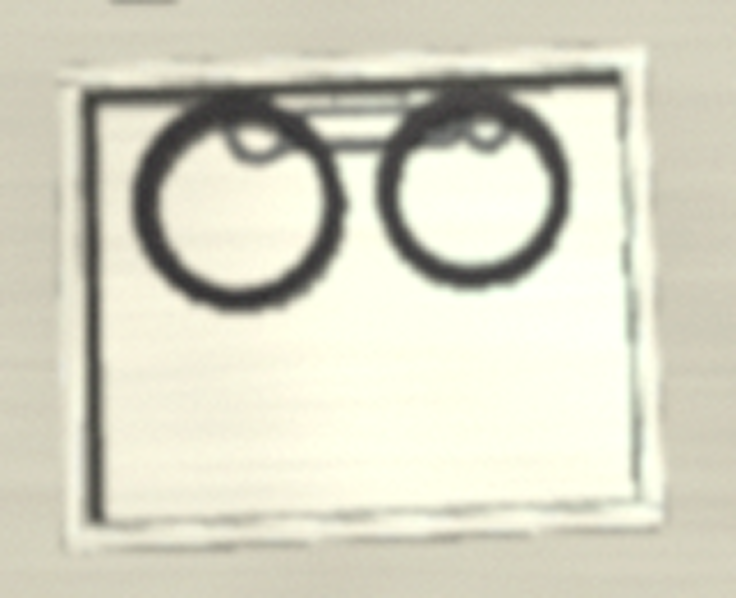

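The crop shows the spanner in the pan under both black rings. Its ring ends show at crop (255,150) and (488,140), and its shaft lies along the far wall. It is longer than the look-alike outside the pan. Next I work out the first move.

```bash
cat >> h.py <<'E'
from scipy.spatial.transform import Rotation as Ro
PO=np.array([.5278,.2353]);PA=.051
def pan2w(x,y): c,s=np.cos(PA),np.sin(PA); return PO+np.array([c*x-s*y,s*x+c*y])/1000
def w2pan(p): c,s=np.cos(PA),np.sin(PA); d=(np.asarray(p)[...,:2]-PO)*1000; return d@np.array([[c,-s],[s,c]])
def go(xyz,ang):
    s=observe();q=s["eef_rot"];R=Ro.from_quat([q[1],q[2],q[3],q[0]]).as_matrix()
    a=np.degrees(np.arctan2(R[1,0],R[0,0]))
    print("t",round(s["time_s"],2),"at",s["tool_pos"].round(4),"pan",w2pan(s["tool_pos"]).round(1),"ang",round(a,2),"F",s["force"].round(1),"w",round(s["grip_width"],4))
    print("tool cm",(R.T@(np.asarray(xyz)-s["tool_pos"])*100).round(2),"roll",round((a-ang+180)%360-180,2))
E
python3 -c "
from h import *
go([*pan2w(45,66),.15],2.92)"
```

```text
t 0.1 at [ 0.1744 -0.5213  0.18  ] pan [-391.5 -737.6] ang 18.5 F [-0.3 -0.5  0.3] w 0.0939
tool cm [ 63.62 -65.69   3.08] roll 15.58
```

step_arm(increments=[63.6,-65.7,3,15.6,63.6,-65.7,3,15.6,63.6,-65.7,3,15.6,63.6,-65.7,3,15.6,63.6,-65.7,3,15.6,63.6,-65.7,3,15.6,63.6,-65.7,3,15.6,63.6,-65.7,3,15.6,63.6,-65.7,3,15.6,63.6,-65.7,3,15.6,63.6,-65.7,3,15.6,63.6,-65.7,3,15.6], jaw=0)

```text
time_s: 1.3
tool_pos: [0.4337, 0.0215, 0.1608]
eef_rot: [0.0, 1.0, 0.025, 0.0]
force: [1.3, -0.6, 0.6]
grip_width: 0.0021
grasp_force: 0.0
```

```bash
python3 -c "
from h import *
go([*pan2w(45,66),.15],2.92)"
```

```text
t 1.3 at [0.4337 0.0215 0.1608] pan [-104.9 -208.7] ang 2.91 F [ 1.3 -0.6  0.6] w 0.0021
tool cm [ 14.98 -27.47   1.09] roll -0.01
```

step_arm(increments=[15,-27.5,1,0,15,-27.5,1,0,15,-27.5,1,0,15,-27.5,1,0,15,-27.5,1,0,15,-27.5,1,0,15,-27.5,1,0,15,-27.5,1,0,15,-27.5,1,0])

```text
time_s: 2.2
tool_pos: [0.5689, 0.3009, 0.1504]
eef_rot: [0.0, 1.0, 0.025, -0.0]
force: [0.5, -0.2, 0.3]
grip_width: 0.0006
grasp_force: 0.0
```

```bash
python3 -c "
from h import *
go([*pan2w(45,66),.01],2.92)
ims=[camera(n)[:,:,::-1] for n in ('wrist','top')]
cv2.imwrite('pics/a1.png',cv2.resize(cv2.convertScaleAbs(np.hstack([ims[0],ims[1][130:384,100:400].copy() if 0 else ims[1]]),alpha=1.5),(800,300)))"
```

```text
t 2.2 at [0.5689 0.3009 0.1504] pan [44.4 63.4] ang 2.9 F [ 0.5 -0.2  0.3] w 0.0006
tool cm [ 0.07 -0.27 14.04] roll -0.02
```

View pics/a1.png

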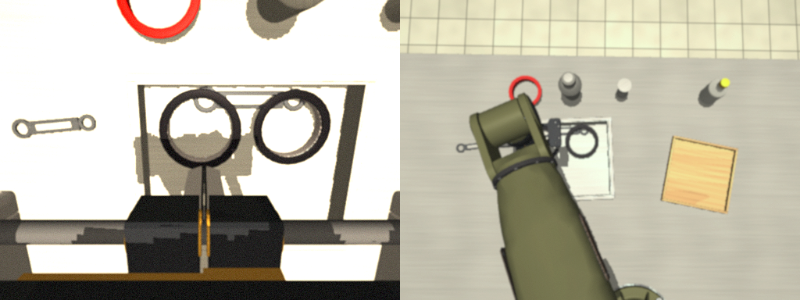

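The wrist view shows the shut fingers over the large ring's bore, at about (200,170), with the spanner's ends at (207,100) and (292,102).

step_arm(increments=[0,0,4,0,0,0,8,0,0,0,11,0,0,0,13,0,0,0,13.8,0,0,0,13.8,0])

```text
time_s: 2.9
tool_pos: [0.5691, 0.3008, 0.0127]
eef_rot: [0.0, 1.0, 0.025, -0.0]
force: [-0.4, -0.0, 0.3]
grip_width: 0.0007
grasp_force: 0.0
```

step_arm(increments=[-1.5,0,0,0,-2.5,0,0,0,-3.5,0,0,0,-4.5,0,0,0,-5.5,0,0,0,-6.5,0,0,0,-7.5,0,0,0,-8.5,0,0,0,-9.5,0,0,0,-10.5,0,0,0,-11.5,0,0,0,-12,0,0,0])

```text
time_s: 4.1
tool_pos: [0.4484, 0.2955, 0.0129]
eef_rot: [0.0, 1.0, 0.025, -0.0]
force: [0.7, -0.3, -0.0]
grip_width: 0.0006
grasp_force: 0.0
```

```bash
python3 -c "
from h import *
go([*pan2w(-94,66),.01],2.92)"
```

```text
t 4.1 at [0.4484 0.2955 0.0129] pan [-76.2  64.1] ang 2.91 F [ 0.7 -0.3 -0. ] w 0.0006
tool cm [-1.78 -0.19  0.29] roll -0.01
```

step_arm(increments=[-0.8,0,0,0,-1.5,0,0,0,-1.5,0,0,0,-0.5,0,0,0,0.5,0,0,0,0.5,0,-3,0,0.5,0,-6,0,0.5,0,-6,0])

```text
time_s: 4.9
tool_pos: [0.4572, 0.2966, 0.0765]
eef_rot: [-0.001, 1.0, 0.025, 0.003]
force: [0.3, 0.5, -0.7]
grip_width: 0.0004
grasp_force: 0.0
```

step_arm(increments=[11.6,12.8,0,0,11.6,12.8,0,0,11.6,12.8,0,0,11.6,12.8,0,0,11.6,12.8,0,0,11.6,12.8,0,0,11.6,12.8,0,0])

```text
time_s: 5.6
tool_pos: [0.5761, 0.1746, 0.0725]
eef_rot: [-0.0, 1.0, 0.026, -0.0]
force: [-0.1, -0.1, 0.3]
grip_width: 0.0004
grasp_force: 0.0
```

```bash
python3 -c "
from h import *
go([*pan2w(45,-64),.012],2.92)
ims=[camera(n)[:,:,::-1] for n in ('wrist','scene')]
cv2.imwrite('pics/a2.png',cv2.resize(np.hstack([cv2.convertScaleAbs(ims[0],alpha=1.),cv2.convertScaleAbs(ims[1],alpha=1.7)]),(800,300)))"
```

```text
t 5.6 at [0.5761 0.1746 0.0725] pan [ 45.2 -63.1] ang 2.95 F [-0.1 -0.1  0.3] w 0.0004
tool cm [-0.01  0.09  6.05] roll 0.03
```

View pics/a2.png

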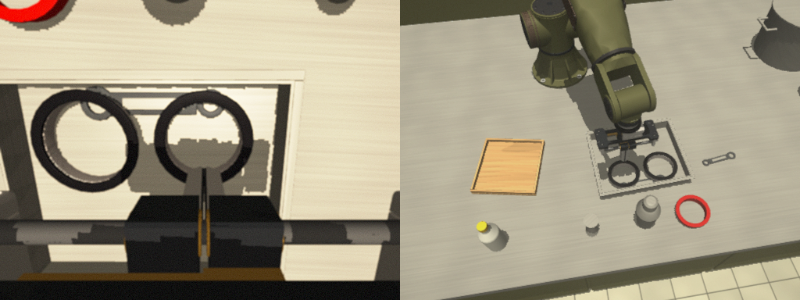

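The wrist view shows the large ring still on the spanner, at about (85,140), so the fingers missed its bore. I'll re-measure with the wrist camera.

```bash
python3 - <<'E'
from h import *
np.set_printoptions(precision=3,suppress=True)
s=observe();im=camera('wrist')
P=s["tool_pos"];print(P)
print("tcp px, below px",proj('wrist',[P,[P[0],P[1],.02]])/1.28)
print(np.linalg.inv(camera_info('wrist')['view']))
sc=1/1.28
print("rings from wrist z.025",w('wrist',[(85,140),(204,137)],.025,scale=sc), w2pan(w('wrist',[(85,140),(204,137)],.025,scale=sc)))
pts=np.array([[*pan2w(x,y),.043] for x,y in [(120,150),(120,-150),(-120,-150),(-120,150)]])
print("pan rim corners px wrist",proj('wrist',pts)/1.28, "top800",proj('top',pts)*1.5625)
cv2.imwrite('pics/w3.png',im[:,:,::-1])
E
```

```text
[0.576 0.175 0.073]
tcp px, below px [[202.585 166.766]
 [202.791 151.709]]
[[ 0.052 -0.968 -0.246  0.647]
 [-0.999 -0.05  -0.013  0.177]
 [ 0.     0.246 -0.969  0.276]
 [ 0.     0.     0.     1.   ]]
rings from wrist z.025 [[0.584 0.307 0.025]
 [0.595 0.174 0.025]] [[ 60.123  68.782]
 [ 63.613 -64.341]]
pan rim corners px wrist [[-14.985  84.164]
 [291.571  84.341]
 [273.192 285.571]
 [ 30.419 285.522]] top800 [[231.003 249.199]
 [414.802 242.434]
 [421.171 389.903]
 [233.234 397.72 ]]
```

step_arm(increments=[0,0,3,0,0,0,5,0,0,0,6,0,0,0,6.3,0,0,0,6.3,0])

```text
time_s: 6.25
tool_pos: [0.5769, 0.174, 0.0103]
eef_rot: [-0.0, 1.0, 0.025, 0.0]
force: [-0.0, -0.8, -0.2]
grip_width: 0.0003
grasp_force: 0.0
```

step_arm(increments=[-1,0,0,0,-2,0,0,0,-3,0,0,0,-4,0,0,0,-5,0,0,0,-5.5,0,0,0,-5.5,0,0,0])

```text
time_s: 6.95
tool_pos: [0.5213, 0.171, 0.0101]
eef_rot: [-0.0, 1.0, 0.025, 0.0]
force: [-0.2, -0.4, -0.5]
grip_width: 0.0006
grasp_force: 0.0
```

```bash
python3 -c "
from h import *
go([*pan2w(-94,-64),.012],2.92)
ims=[camera(n)[:,:,::-1] for n in ('wrist','scene')]
cv2.imwrite('pics/a3.png',cv2.resize(np.hstack([ims[0],cv2.resize(cv2.convertScaleAbs(ims[1][100:292,180:436],alpha=1.7),(512,384))]),(800,300)))"
```

```text
t 6.95 at [0.5213 0.171  0.0101] pan [ -9.7 -63.9] ang 2.91 F [-0.2 -0.4 -0.5] w 0.0006
tool cm [-8.43  0.02 -0.19] roll -0.01
```

View pics/a3.png

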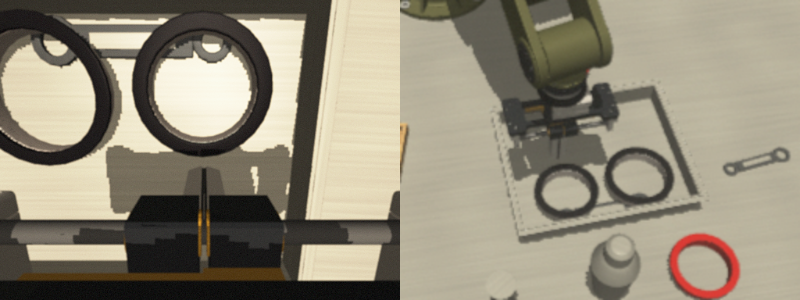

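```bash
python3 - <<'E'
from h import *
np.set_printoptions(precision=3,suppress=True)
s=observe();P=s["tool_pos"];print(P,s["joints"])
print("scene px of tcp at z .01,.05,.1",[ (proj('scene',[[P[0],P[1],z]])-[180,100])*[400/256,300/192]+[400,0] for z in (.01,.05,.1)])
im=camera('scene')[:,:,::-1]; t=camera('top')[:,:,::-1]
a=cv2.resize(cv2.convertScaleAbs(im[140:240,240:370],alpha=1.8),(780,600),interpolation=cv2.INTER_CUBIC)
cv2.imwrite('pics/a4.png',a)
print("a4 px",(proj('scene',[P])-[240,140])*6)
E
```

```text
[0.522 0.171 0.01 ] [ 0.25   0.499  1.676 -0.     0.966  1.77 ]
scene px of tcp at z .01,.05,.1 [array([[555.436, 161.035]]), array([[556.318, 148.961]]), array([[557.504, 132.745]])]
a4 px [[236.876 378.323]]
```

View pics/a4.png

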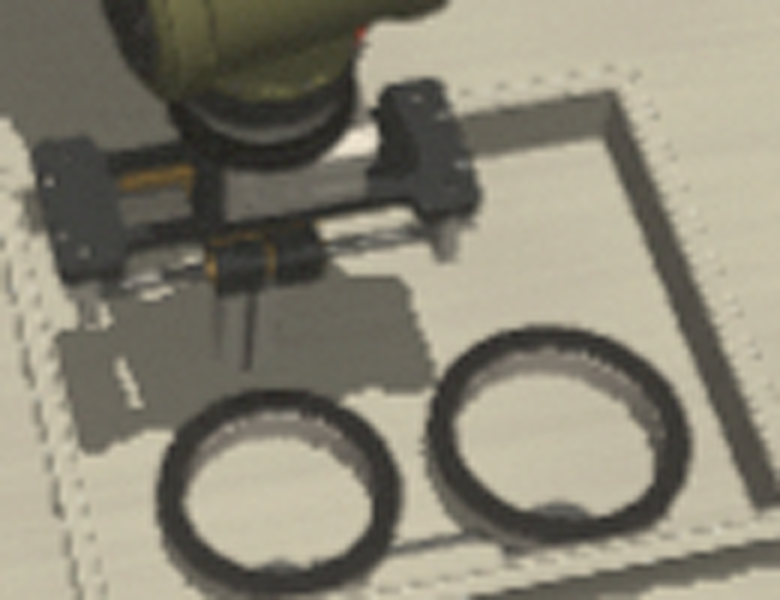

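The scene crop shows the fingertip at (245,375), on the floor outside and in front of the small ring at (280,495). I'll check numerically whether either ring moved.

```bash
python3 - <<'E'
from h import *
np.set_printoptions(precision=1,suppress=True)
def rings(cam,im,z):
    P=np.array([[*pan2w(x,y),.02] for x,y in [(150,180),(150,-180),(-150,-180),(-150,180)]])
    g=im.max(axis=2); m=(g<(70 if cam!='wrist' else 75)).astype(np.uint8)
    cs,h=cv2.findContours(m,cv2.RETR_CCOMP,cv2.CHAIN_APPROX_NONE)
    for c,hh in zip(cs,h[0]):
        if hh[3]>=0 and len(c)>40:
            e=cv2.fitEllipse(c); q=w(cam,c[:,0],z,scale=1)
            (x,y),r=cv2.minEnclosingCircle((w2pan(q)).astype(np.float32))
            if 25<r<75: print(cam,'hole px',np.round(e[0]),'pan',x,y,'r',r)
rings('wrist',camera('wrist'),.027)
rings('top',cv2.imread('pics/top0.png')[:,:,::-1],.027)
print('old wrist (need its pose)')
im=camera('top'); rings('top',im,.027)
E
```

```text
wrist hole px [442. 328.] pan -90.86654663085938 -195.35464477539062 r 49.30732345581055
wrist hole px [261. 302.] pan -71.91536712646484 -65.0343017578125 r 27.940425872802734
wrist hole px [259. 117.] pan 58.10053634643555 -63.70160675048828 r 43.4351692199707
wrist hole px [153.  41.] pan 113.4281005859375 -1.1050548553466797 r 46.993892669677734
top hole px [182. 185.] pan 55.41505432128906 67.45468139648438 r 49.665794372558594
top hole px [233. 182.] pan 58.70286560058594 -62.76502990722656 r 46.32421875
top hole px [207. 164.] pan 113.52381134033203 2.768627166748047 r 45.347023010253906
old wrist (need its pose)
top hole px [181. 184.] pan 55.126285552978516 67.3481674194336 r 49.82969284057617
top hole px [228. 191.] pan 36.91162109375 -47.48190689086914 r 69.92298889160156
top hole px [207. 168.] pan 102.70838165283203 2.8546783924102783 r 49.406272888183594
```

step_arm(increments=[0,0,-4,0,0,0,-5,0,3,0,-5,0,5.5,0,-5,0,5.5,0,-2,0,5.5,0,0.3,0,5.5,0,0.3,0])

```text
time_s: 7.95
tool_pos: [0.5749, 0.1733, 0.0036]
eef_rot: [0.001, 1.0, 0.025, -0.003]
force: [0.4, 0.1, 0.8]
grip_width: 0.0004
grasp_force: 0.0
```

step_arm(increments=[-1,0,0,0,-2,0,0,0,-2,0,0,0])

```text
time_s: 8.25
tool_pos: [0.5562, 0.1729, 0.0079]
eef_rot: [-0.0, 1.0, 0.025, 0.0]
force: [0.2, -0.3, 1.0]
grip_width: 0.0004
grasp_force: 0.0
```

step_arm(increments=[-0.5,0,0,0,-0.5,0,0,0])

```text
time_s: 8.45
tool_pos: [0.5516, 0.1726, 0.0073]
eef_rot: [-0.0, 1.0, 0.025, 0.0]
force: [0.9, 0.5, -0.4]
grip_width: 0.0004
grasp_force: 0.0
```

step_arm(increments=[-0.5,0,0,0,-0.5,0,0,0])

```text
time_s: 8.65
tool_pos: [0.5464, 0.1723, 0.0069]
eef_rot: [-0.0, 1.0, 0.025, -0.0]
force: [-0.0, 0.3, 0.5]
grip_width: 0.0007
grasp_force: 0.0
```

step_arm(increments=[-0.5,0,0,0,-0.5,0,0,0])

```text
time_s: 8.85
tool_pos: [0.5412, 0.172, 0.0068]
eef_rot: [0.0, 1.0, 0.025, -0.0]
force: [-0.4, -0.9, -0.8]
grip_width: -0.0002
grasp_force: 0.0
```

```bash
python3 - <<'E'
from h import *
go([*pan2w(-94,-64),.012],2.92)
im=camera('wrist')[:,:,::-1]
cv2.imwrite('pics/a5.png',im[60:260,130:390])
E
```

```text
t 8.85 at [0.5412 0.172  0.0068] pan [ 10.2 -63.9] ang 2.9 F [-0.4 -0.9 -0.8] w -0.0002
tool cm [-1.042e+01  1.000e-02 -5.200e-01] roll -0.02
```

View pics/a5.png

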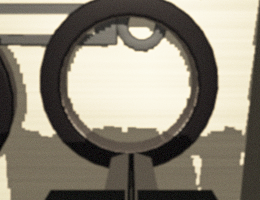

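The crop shows the fingertip at about (130,152), at the ring's near inner wall. I'll measure the ring in small steps.

```bash
cat >> h.py <<'E'
def rings(cam='wrist',z=.027):
    im=camera(cam); m=(im.max(axis=2)<75).astype(np.uint8)
    cs,h=cv2.findContours(m,cv2.RETR_CCOMP,cv2.CHAIN_APPROX_NONE)
    for c,hh in zip(cs,h[0]):
        if hh[3]>=0 and len(c)>40:
            (x,y),r=cv2.minEnclosingCircle(w2pan(w(cam,c[:,0],z,scale=1)).astype(np.float32))
            if 38<r<55: print('hole pan',round(x,1),round(y,1),'r',round(r,1))
E
python3 -c "
from h import *
rings()"
```

```text
hole pan -68.9 -195.6 r 48.7
```

step_arm(increments=[-0.5,0,0,0,-1,0,0,0,-1,0,0,0])

```text
time_s: 9.25
tool_pos: [0.5311, 0.1715, 0.0068]
eef_rot: [0.0, 1.0, 0.025, -0.0]
force: [-0.2, -1.1, -0.4]
grip_width: 0.0008
grasp_force: 0.0
```

```bash
python3 -c "
from h import *
go([*pan2w(-94,-64),.012],2.92)
rings()"
```

```text
t 9.25 at [0.5311 0.1715 0.0068] pan [  0.1 -63.9] ang 2.9 F [-0.2 -1.1 -0.4] w 0.0008
tool cm [-9.41  0.01 -0.51] roll -0.02
hole pan -79.0 -194.8 r 48.1
hole pan 58.6 -63.7 r 43.7
```

step_arm(increments=[0,0,-3,0,0.9,0,-3,0,0.9,0,-2.5,0,0.9,0,-2.2,0,0.9,0,-2.2,0])

```text
time_s: 9.8
tool_pos: [0.5398, 0.1717, 0.0273]
eef_rot: [0.0, 1.0, 0.025, -0.001]
force: [0.1, -0.1, 0.4]
grip_width: 0.0002
grasp_force: 0.0
```

step_arm(increments=[0,0,0.1,0,0,0,0.2,0,0,0,0.2,0])

```text
time_s: 10.1
tool_pos: [0.5406, 0.172, 0.0266]
eef_rot: [0.0, 1.0, 0.025, -0.0]
force: [-0.1, -0.1, -0.0]
grip_width: 0.0002
grasp_force: 0.0
```

step_arm(increments=[0,0,0.1,0,0,0,0.2,0,0,0,0.2,0])

```text
time_s: 10.4
tool_pos: [0.5407, 0.1719, 0.0247]
eef_rot: [0.0, 1.0, 0.025, -0.0]
force: [0.7, -0.6, 1.0]
grip_width: 0.0004
grasp_force: 0.0
```

step_arm(increments=[0,0,0.1,0,0,0,0.2,0,0,0,0.2,0])

```text
time_s: 10.7
tool_pos: [0.5407, 0.1719, 0.0227]
eef_rot: [0.0, 1.0, 0.025, -0.0]
force: [-0.2, 0.9, 0.3]
grip_width: 0.0004
grasp_force: 0.0
```

step_arm(increments=[0,0,0.3,0,0,0,0.5,0,0,0,0.5,0])

```text
time_s: 11.0
tool_pos: [0.5405, 0.1719, 0.0175]
eef_rot: [0.0, 1.0, 0.025, -0.0]
force: [-0.2, 0.3, 0.0]
grip_width: 0.0009
grasp_force: 0.0
```

step_arm(increments=[0,0,0.3,0,0,0,0.5,0,0,0,0.5,0])

```text
time_s: 11.3
tool_pos: [0.5406, 0.1719, 0.0125]
eef_rot: [0.0, 1.0, 0.025, -0.0]
force: [-0.1, 1.0, 0.5]
grip_width: -0.0001
grasp_force: 0.0
```

```bash
python3 - <<'E'
from h import *
go([*pan2w(10,-64),.012],2.92)
a=camera('wrist')[:,:,::-1][100:260,140:380]
b=cv2.convertScaleAbs(camera('scene')[:,:,::-1][170:240,240:345],alpha=1.8)
cv2.imwrite('pics/a6.png',np.hstack([cv2.resize(a,(400,267),interpolation=3),cv2.resize(b,(400,267),interpolation=3)]))
rings()
E
```

```text
t 11.3 at [0.5406 0.1719 0.0125] pan [  9.5 -64. ] ang 2.89 F [-0.1  1.   0.5] w -0.0001
tool cm [0.05 0.   0.05] roll -0.03
hole pan -75.8 -199.2 r 52.0
hole pan 58.9 -63.7 r 43.8
```

View pics/a6.png

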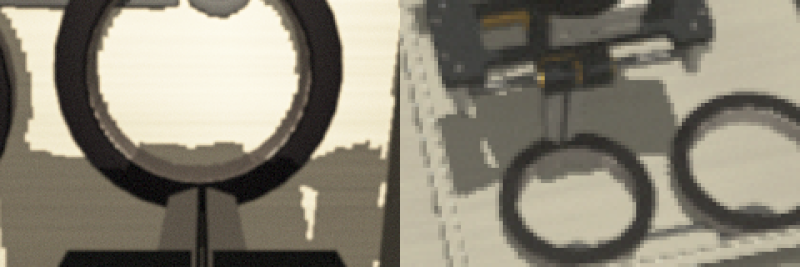

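The wrist view shows the tip at (202,187), and it seems to sit above the flange. The real fingertips may be higher than the reported TCP, so I'll touch the bare pan floor to calibrate z.

step_arm(increments=[0,0,-2,0,-2,0,-2,0,-4,0,-2,0,-4,0,0,0,-4,0,0.5,0,-4,0,0.5,0])

```text
time_s: 12.05
tool_pos: [0.5007, 0.1699, 0.0075]
eef_rot: [0.0, 1.0, 0.025, -0.001]
force: [-0.2, -0.0, 0.0]
grip_width: 0.0003
grasp_force: 0.0
```

step_arm(increments=[0,0,0.2,0,0,0,0.4,0,0,0,0.4,0])

```text
time_s: 12.35
tool_pos: [0.501, 0.1699, 0.0039]
eef_rot: [-0.0, 1.0, 0.025, 0.0]
force: [0.2, 0.2, 1.1]
grip_width: 0.0008
grasp_force: 0.0
```

step_arm(increments=[0,0,0.15,0,0,0,0.3,0,0,0,0.3,0])

```text
time_s: 12.65
tool_pos: [0.5007, 0.1699, 0.0007]
eef_rot: [0.0, 1.0, 0.025, -0.0]
force: [-0.2, -0.4, -0.4]
grip_width: 0.0001
grasp_force: 0.0
```

step_arm(increments=[0,0,0.15,0,0,0,0.3,0,0,0,0.3,0])

```text
time_s: 12.95
tool_pos: [0.5007, 0.1699, -0.0024]
eef_rot: [0.0, 1.0, 0.025, -0.0]
force: [-0.5, -1.3, 0.1]
grip_width: 0.0004
grasp_force: 0.0
```

Confirmed: the reported TCP is below the floor with no contact. I'll keep going down until it touches.

step_arm(increments=[0,0,0.15,0,0,0,0.3,0,0,0,0.3,0])

```text
time_s: 13.25
tool_pos: [0.5007, 0.1699, -0.0054]
eef_rot: [0.0, 1.0, 0.025, -0.0]
force: [-0.3, -0.7, 0.6]
grip_width: 0.0004
grasp_force: 0.0
```

step_arm(increments=[0,0,0.15,0,0,0,0.3,0,0,0,0.3,0])

```text
time_s: 13.55
tool_pos: [0.5007, 0.1699, -0.0083]
eef_rot: [0.0, 1.0, 0.025, -0.0]
force: [-0.1, 0.5, -0.3]
grip_width: 0.0006
grasp_force: 0.0
```

step_arm(increments=[0,0,0.1,0,0,0,0.2,0,0,0,0.2,0])

```text
time_s: 13.85
tool_pos: [0.5008, 0.1699, -0.0102]
eef_rot: [0.0, 1.0, 0.025, -0.0]
force: [-0.7, 0.6, 0.3]
grip_width: 0.0006
grasp_force: 0.0
```

step_arm(increments=[0,0,0.1,0,0,0,0.2,0,0,0,0.2,0])

```text
time_s: 14.15
tool_pos: [0.5007, 0.1699, -0.0123]
eef_rot: [0.0, 1.0, 0.025, -0.0]
force: [-0.4, 0.0, -0.9]
grip_width: 0.0004
grasp_force: 0.0
```

step_arm(increments=[0,0,0.1,0,0,0,0.2,0,0,0,0.2,0])

```text
time_s: 14.45
tool_pos: [0.5007, 0.1699, -0.0143]
eef_rot: [0.0, 1.0, 0.025, -0.0]
force: [0.5, -0.3, -0.4]
grip_width: 0.0
grasp_force: 0.0
```

step_arm(increments=[0,0,0.1,0,0,0,0.2,0,0,0,0.2,0])

```text
time_s: 14.75
tool_pos: [0.5007, 0.1699, -0.0163]
eef_rot: [0.0, 1.0, 0.025, -0.0]
force: [0.3, 0.5, 1.1]
grip_width: 0.0003
grasp_force: 0.0
```

step_arm(increments=[0,0,0.1,0,0,0,0.1,0])

```text
time_s: 14.95
tool_pos: [0.5008, 0.1699, -0.0172]
eef_rot: [0.0, 1.0, 0.025, -0.0]
force: [0.4, 0.2, -0.3]
grip_width: 0.0006
grasp_force: 0.0
```

step_arm(increments=[0,0,0.1,0,0,0,0.1,0])

```text
time_s: 15.15
tool_pos: [0.5008, 0.1699, -0.0182]
eef_rot: [0.0, 1.0, 0.025, -0.0]
force: [-0.2, 0.1, 0.5]
grip_width: 0.0005
grasp_force: 0.0
```

step_arm(increments=[0,0,0.1,0,0,0,0.1,0])

```text
time_s: 15.35
tool_pos: [0.5008, 0.1699, -0.0193]
eef_rot: [0.0, 1.0, 0.025, -0.0]
force: [-1.0, -0.1, 0.0]
grip_width: 0.0005
grasp_force: 0.0
```

step_arm(increments=[0,0,0.1,0,0,0,0.1,0])

```text
time_s: 15.55
tool_pos: [0.5007, 0.1699, -0.0203]
eef_rot: [0.0, 1.0, 0.025, -0.0]
force: [-0.4, -0.0, -0.1]
grip_width: 0.0003
grasp_force: 0.0
```

step_arm(increments=[0,0,0.1,0,0,0,0.1,0])

```text
time_s: 15.75
tool_pos: [0.5007, 0.1699, -0.0212]
eef_rot: [0.0, 1.0, 0.025, -0.0]
force: [0.4, 0.1, 0.8]
grip_width: 0.0
grasp_force: 0.0
```

```bash
python3 - <<'E'
from h import *
go([*pan2w(10,-64),.012],2.92)
s=observe();print(s["joint_efforts"].round(2))
P=s["tool_pos"]
o=[int(v) for v in proj('scene',[[P[0],P[1],.0]])[0]]
print(proj('scene',[[P[0],P[1],z] for z in (-.02,0,.003,.02)])-[o[0]-40,o[1]-40])
b=cv2.convertScaleAbs(camera('scene')[:,:,::-1][o[1]-40:o[1]+20,o[0]-40:o[0]+40],alpha=1.8)
cv2.imwrite('pics/a7.png',cv2.resize(b,(800,600),interpolation=3))
E
```

```text
t 15.75 at [ 0.5007  0.1699 -0.0212] pan [-30.4 -63.9] ang 2.9 F [0.4 0.1 0.8] w 0.0
tool cm [ 4.04  0.01 -3.33] roll -0.02
[ -0.   -56.43 -26.73   0.    -0.11  -0.  ]
[[40.37138216 44.43076798]
 [40.60834468 40.74318479]
 [40.64450902 40.18039959]
 [40.852589   36.94228314]]
```

step_arm(increments=[0,0,0.1,0,0,0,0.1,0])

```text
time_s: 16.0
tool_pos: [0.5009, 0.1699, -0.0216]
eef_rot: [-0.0, 1.0, 0.025, 0.0]
force: [-3.6, -0.6, 7.3]
grip_width: 0.0004
grasp_force: 3.7
```

step_arm(increments=[0,0,0.1,0,0,0,0.1,0])

```text
time_s: 16.2
tool_pos: [0.501, 0.17, -0.0217]
eef_rot: [-0.0, 1.0, 0.025, 0.0]
force: [-8.4, -2.8, 20.2]
grip_width: 0.0007
grasp_force: 10.3
```

step_arm(increments=[0,0,0.1,0,0,0,0.1,0])

```text
time_s: 16.4
tool_pos: [0.5011, 0.17, -0.0219]
eef_rot: [-0.0, 1.0, 0.025, 0.0]
force: [-14.0, -3.8, 34.0]
grip_width: 0.0002
grasp_force: 16.9
```

```bash
python3 - <<'E'
from h import *
s=observe();P=s["tool_pos"];print(P,s["force"])
g=cv2.convertScaleAbs(camera('scene'),alpha=1.).mean(axis=2)
u,v=proj('scene',[[P[0],P[1],.003]])[0];u,v=int(round(u)),int(round(v));print(u,v)
for r in range(v-22,v+6,2): print(r,*g[r,u-10:u+11].astype(int))
E
```

```text
[ 0.50112607  0.17002208 -0.02185472] [-14.00752182  -3.80979823  34.03447545]
278 198
176 48 43 32 25 24 26 28 41 53 51 51 50 51 50 48 40 37 33 29 24 23
178 24 26 25 24 25 25 26 24 24 24 23 24 24 25 25 25 26 29 30 25 29
180 33 38 34 27 25 28 29 31 32 35 33 31 29 26 25 24 25 26 27 23 25
182 88 88 78 42 28 26 26 23 26 25 23 24 29 36 34 28 27 29 30 35 36
184 47 38 39 47 57 49 35 36 36 34 34 32 35 31 43 48 29 29 27 25 25
186 40 40 38 41 50 46 26 24 22 24 25 25 25 36 42 26 26 25 25 28 28
188 54 53 53 53 50 43 24 28 26 25 27 25 29 42 46 43 41 44 50 53 54
190 54 54 53 54 52 48 44 51 55 55 50 36 44 56 55 52 51 53 53 54 53
192 54 53 54 54 52 49 47 53 56 55 47 37 49 55 54 54 50 53 54 54 53
194 54 54 54 53 52 49 48 54 55 55 47 36 50 57 56 57 54 53 53 54 54
196 53 54 54 54 53 49 47 55 56 56 48 38 55 56 54 54 54 53 53 53 54
198 54 54 54 55 53 53 50 54 56 56 45 40 56 56 55 55 52 54 53 53 54
200 54 54 54 55 55 54 57 59 56 53 43 42 54 55 55 54 54 55 55 54 55
202 56 55 56 55 55 55 55 54 55 54 55 55 56 55 54 54 56 54 54 55 55
```

Contact with the floor comes at a reported z of -0.0215, so the real tip sits 24.5 mm above the reported TCP. I'll use that offset from here on and start with the small ring.

step_arm(increments=[0,0,-4,0,0,0,-6,0,4,0,-6,0,7.5,0,-6,0,7.5,0,-6,0,7.5,0,-3,0,7.5,0,-0.8,0,7.5,0,-0.8,0])

```text
time_s: 17.25
tool_pos: [0.5734, 0.1733, -0.0191]
eef_rot: [0.001, 1.0, 0.025, -0.003]
force: [0.0, 0.2, -1.0]
grip_width: 0.0003
grasp_force: 0.0
```

step_arm(increments=[-1.5,0,0,0,-2.3,0,0,0,-3,0,0,0,-4,0,0,0,-5,0,0,0,-5,0,0,0])

```text
time_s: 17.85
tool_pos: [0.5247, 0.1712, -0.016]
eef_rot: [0.0, 1.0, 0.025, -0.0]
force: [0.5, -0.0, -0.3]
grip_width: 0.0004
grasp_force: 0.0
```

```bash
python3 -c "
from h import *
go([*pan2w(-90,-64),-.0165],2.92)
rings()"
```

```text
t 17.85 at [ 0.5247  0.1712 -0.016 ] pan [ -6.4 -63.8] ang 2.91 F [ 0.5 -0.  -0.3] w 0.0004
tool cm [-8.36  0.02  0.06] roll -0.01
hole pan 25.4 -65.5 r 42.8
```

step_arm(increments=[-1.2,0,0,0,-2.4,0,0,0,-3.6,0,0,0,-4.8,0,0,0,-6,0,0,0,-7.2,0,0,0,-8.2,0,0,0,-8.2,0,0,0,-7.2,0,0,0,-7.2,0,-4,0,-7.2,0,-7,0,-7.2,0,-7,0])

```text
time_s: 19.1
tool_pos: [0.4571, 0.1682, 0.0576]
eef_rot: [-0.001, 1.0, 0.025, 0.003]
force: [0.4, -0.6, -0.7]
grip_width: 0.0003
grasp_force: 0.0
```

```bash
python3 -c "
from h import *
go([*pan2w(45,66),.048],2.92)
rings()"
```

```text
t 19.1 at [0.4571 0.1682 0.0576] pan [-74.  -63.4] ang 2.88 F [ 0.4 -0.6 -0.7] w 0.0003
tool cm [ 11.89 -12.95   1.05] roll -0.04
```

step_arm(increments=[12.2,-13,0,0,12.2,-13,0,0,12.2,-13,0,0,12.2,-13,0,0,12.2,-13,0,0,12.2,-13,3,0,12.2,-13,6,0,12.2,-13,7,0,12.2,-13,7,0])

```text
time_s: 20.05
tool_pos: [0.5683, 0.3027, -0.018]
eef_rot: [0.001, 1.0, 0.025, -0.002]
force: [0.0, 0.6, 0.8]
grip_width: 0.0001
grasp_force: 0.0
```

step_arm(increments=[-1.5,0,0,0,-2.5,0,0,0,-3.5,0,0,0,-4.7,0,0,0,-5.9,0,0,0,-7.1,0,0,0,-8.3,0,0,0,-9.5,0,0,0,-10.7,0,0,0,-11.9,0,0,0,-13.1,0,0,0,-13.5,0,0,0])

```text
time_s: 21.25
tool_pos: [0.4335, 0.2968, -0.0156]
eef_rot: [-0.0, 1.0, 0.025, 0.0]
force: [0.9, -0.1, -0.3]
grip_width: 0.0002
grasp_force: 0.3
```

step_arm(increments=[0,0,0,0,0.8,0,0,0,0.8,0,-4,0,0.8,0,-8,0,0.8,0,-12,0,0.8,0,-14,0,6,4,-14,0,8,6,-14,0,8,6,-14,0])

```text
time_s: 22.15
tool_pos: [0.5209, 0.2377, 0.1238]
eef_rot: [0.0, 1.0, 0.023, 0.0]
force: [-0.2, 0.2, -0.5]
grip_width: 0.0
grasp_force: 0.0
```

```bash
python3 -c "
from h import *
go([*pan2w(100,0),.05],2.92)
rings()
s=observe();im=camera('wrist');np.save('w.npy',im);np.save('wv.npy',camera_info('wrist')['view'])
# spanner: dark pixels near far wall region on floor z=.009
vv,uu=np.mgrid[0:384,0:512];m=im.max(axis=2)<110
p=w2pan(w('wrist',np.c_[uu[m],vv[m]],.009,scale=1))
k=(p[:,0]>20)&(p[:,0]<118)&(abs(p[:,1])<110)
for y in range(-110,111,10):
    q=p[k&(abs(p[:,1]-y)<5)][:,0]
    if len(q)>8: print(y,len(q),np.percentile(q,[2,50,98]).round(0))
"
```

```text
t 22.15 at [0.5209 0.2377 0.1238] pan [-6.8  2.8] ang 2.67 F [-0.2  0.2 -0.5] w 0.0
tool cm [10.67  0.23  7.39] roll -0.25
-80 57 [ 84. 102. 117.]
-70 56 [ 82. 107. 117.]
-60 41 [ 84.  92. 118.]
-50 35 [ 85.  96. 104.]
-40 18 [ 85.  86. 114.]
-30 21 [ 86.  89. 100.]
-20 21 [85. 86. 90.]
-10 12 [85. 86. 89.]
0 21 [85. 86. 89.]
10 22 [ 86.  89. 106.]
20 23 [ 85.  86. 106.]
30 18 [ 85.  86. 118.]
40 26 [ 85.  86. 118.]
50 82 [ 81. 104. 118.]
60 111 [ 80. 110. 118.]
70 130 [ 82. 105. 118.]
80 45 [ 90. 101. 118.]
90 16 [117. 118. 118.]
100 22 [115. 117. 118.]
110 12 [115. 117. 118.]
```

step_arm(increments=[10.6,0.2,0,0,10.6,0.2,2,0,10.6,0.2,5,0,10.6,0.2,8,0,10.6,0.2,11,0,10.6,0.2,12.8,0,10.6,0.2,13.3,0,10.6,0.2,13.3,0])

```text
time_s: 23.05
tool_pos: [0.6228, 0.2449, -0.0093]
eef_rot: [0.0, 1.0, 0.026, -0.0]
force: [0.3, -0.0, -0.5]
grip_width: 0.0004
grasp_force: 0.0
```

```bash
python3 -c "
from h import *
go([*pan2w(99,0),-.0155],2.92)"
```

```text
t 23.05 at [ 0.6228  0.2449 -0.0093] pan [95.4  4.7] ang 2.94 F [ 0.3 -0.  -0.5] w 0.0004
tool cm [0.36 0.47 0.62] roll 0.02
```

step_arm(increments=[0.3,0.4,0.3,0,0.3,0.4,0.5,0,0.3,0.4,0.6,0,0.3,0.4,0.6,0])

```text
time_s: 23.45
tool_pos: [0.6265, 0.2404, -0.0149]
eef_rot: [-0.0, 1.0, 0.025, 0.0]
force: [-0.1, -0.7, -0.8]
grip_width: 0.0004
grasp_force: 0.0
```

step_arm(increments=[0,0,0.1,0,0,0,0.1,0])

```text
time_s: 23.65
tool_pos: [0.6267, 0.2405, -0.0156]
eef_rot: [-0.0, 1.0, 0.025, 0.0]
force: [-0.6, -0.7, 4.2]
grip_width: 0.0001
grasp_force: 2.0
```

step_arm(increments=[0,0,0.07,0,0,0,0.07,0])

```text
time_s: 23.85
tool_pos: [0.6269, 0.2405, -0.0156]
eef_rot: [-0.0, 1.0, 0.025, 0.001]
force: [-2.6, -1.9, 9.1]
grip_width: 0.0005
grasp_force: 4.9
```

step_arm(increments=[0,0,0.05,0,-0.3,0,0.05,0,-0.7,0,0.05,0,-1.1,0,0.05,0,-1.5,0,0.05,0,-1.9,0,0.05,0,-2.3,0,0.05,0])

```text
time_s: 24.55
tool_pos: [0.6049, 0.2396, -0.0156]
eef_rot: [-0.001, 1.0, 0.025, 0.002]
force: [3.6, -0.0, 9.1]
grip_width: 0.0005
grasp_force: 4.3
```

```bash
cat >> h.py <<'E'
def span():
    im=camera('wrist');vv,uu=np.mgrid[0:384,0:512];m=im.max(axis=2)<110
    p=w2pan(w('wrist',np.c_[uu[m],vv[m]],.009,scale=1))
    k=(p[:,0]>10)&(p[:,0]<116)&(abs(p[:,1])<120)
    for y in range(-110,111,10):
        q=p[k&(abs(p[:,1]-y)<3)][:,0]
        if len(q)>4: print(y,len(q),np.percentile(q,[5,25,50,75,95]).round(0))
E
python3 -c "
from h import *
go([*pan2w(60,0),-.0155],2.92)
span()"
```

```text
t 24.55 at [ 0.6049  0.2396 -0.0156] pan [77.3  0.4] ang 2.89 F [ 3.6 -0.   9.1] w 0.0005
tool cm [-1.72  0.04 -0.02] roll -0.03
-110 275 [13. 18. 24. 31. 35.]
-100 277 [13. 19. 24. 31. 36.]
-90 274 [13. 18. 24. 31. 35.]
-80 848 [16. 31. 60. 78. 91.]
-70 1094 [15. 35. 58. 79. 95.]
-60 1062 [15. 34. 56. 77. 92.]
-50 963 [14. 32. 52. 75. 89.]
-40 1010 [14. 32. 54. 74. 89.]
-30 1085 [15. 34. 57. 78. 93.]
-20 1075 [15. 34. 57. 77. 93.]
-10 1096 [15. 36. 58. 80. 95.]
0 1020 [17. 34. 57. 77. 92.]
10 1077 [15. 35. 58. 77. 93.]
20 1100 [15. 34. 58. 79. 94.]
30 1017 [14. 33. 54. 74. 89.]
40 1008 [14. 33. 54. 74. 88.]
50 1064 [15. 34. 56. 77. 92.]
60 1085 [15. 35. 57. 78. 94.]
70 1045 [16. 35. 57. 77. 92.]
80 1079 [17. 37. 59. 79. 95.]
90 417 [14. 22. 31. 53. 86.]
100 279 [13. 19. 25. 31. 36.]
110 277 [13. 19. 24. 31. 36.]
```

step_arm(increments=[-0.4,0,0,0,-0.8,0,0,0,-1.2,0,0,0,-1.6,0,0,0,-1.9,0,0,0,-1.9,0,0,0,-1.9,0,-0.5,0,-1.9,0,-4,0,-3,0,-8,0,-6,0,-12,0,-7,0,-14,0,-7,0,-14,0])

```text
time_s: 25.8
tool_pos: [0.5339, 0.2363, 0.1262]
eef_rot: [-0.001, 1.0, 0.026, 0.002]
force: [0.5, 0.1, -0.4]
grip_width: 0.0004
grasp_force: 0.0
```

```bash
python3 -c "
from h import *
go([*pan2w(58,0),.05],92.92)
s=observe();im=camera('wrist')
cv2.imwrite('pics/w8.png',cv2.resize(im[:,:,::-1],(800,600)))
print(camera_info('wrist'))
"
```

```text
t 25.8 at [0.5339 0.2363 0.1262] pan [6.1 0.7] ang 2.93 F [ 0.5  0.1 -0.4] w 0.0004
tool cm [5.15 0.08 7.64] roll -89.99
{'fov_y': 66.28981840497102, 'cx': 260.7674872221348, 'cy': 188.2321377351695, 'view': array([[ 5.05518147e-02, -9.98721374e-01, -3.63502567e-04,
         2.07696935e-01],
       [-9.68554203e-01, -4.91136314e-02,  2.43906965e-01,
         5.16717227e-01],
       [-2.43612952e-01, -1.19778677e-02, -9.69798567e-01,
         4.67177644e-01],
       [ 0.00000000e+00,  0.00000000e+00,  0.00000000e+00,
         1.00000000e+00]])}
```

View pics/w8.png

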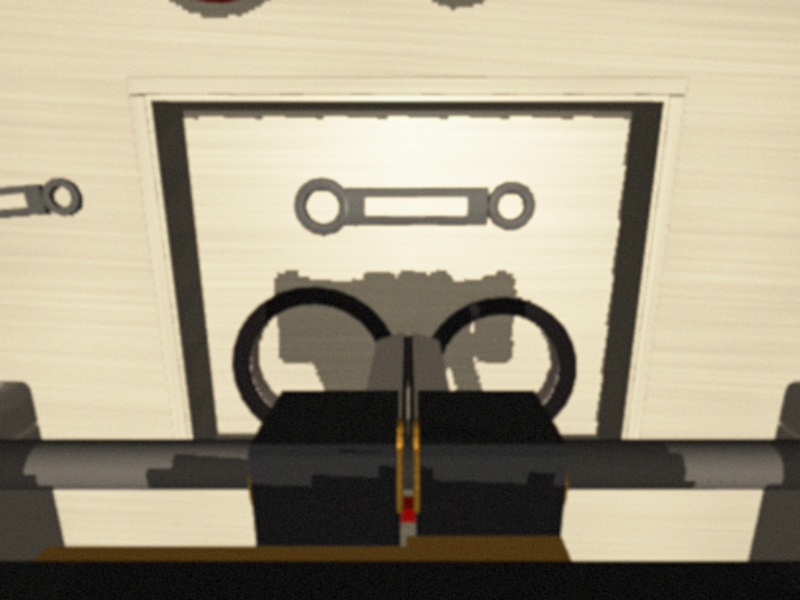

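The view shows the spanner free of the wall, with its wide ring at (323,205), narrow ring at (511,205) and shaft centre at (415,205). Both black rings lie at the near wall.

```bash
python3 -c "
from h import *
ci=camera_info('wrist')
q=w('wrist',[(323,205),(511,205),(415,205.5),(297,205),(535,205)],.009,ci);print(q.round(4),w2pan(q).round(1))
d=q[0]-q[1];print('angle',np.degrees(np.arctan2(d[1],d[0])))
c=(q[3]+q[4])/2
go([c[0],c[1],.05],np.degrees(np.arctan2(d[1],d[0])))
t=np.array([[0.6124,-0.1308],[0.5712,-0.3434],[0.3598,-0.3022],[0.3983,-0.0888]])
print('tray c',t.mean(0),'edge',np.linalg.norm(t-np.roll(t,1,0),axis=1),[np.degrees(np.arctan2(*(t[(i+1)%4]-t[i])[::-1])) for i in range(4)])
"
```

```text
[[0.5834 0.2951 0.009 ]
 [0.5899 0.1672 0.009 ]
 [0.5863 0.2325 0.009 ]
 [0.5825 0.3127 0.009 ]
 [0.5907 0.1509 0.009 ]] [[ 58.6  56.8]
 [ 58.6 -71.1]
 [ 58.3  -5.8]
 [ 58.6  74.5]
 [ 58.6 -87.5]]
angle 92.89878333982661
t 25.85 at [0.5338 0.2359 0.1239] pan [6.  0.3] ang 2.91 F [-0.1 -0.5 -0.4] w 0.0003
tool cm [5.24 0.68 7.4 ] roll -89.99
tray c [ 0.485425 -0.2163  ] edge [0.21818068 0.2165553  0.21537734 0.21684513] [np.float64(-100.96746947681667), np.float64(168.97179646046084), np.float64(79.77314229365867), np.float64(-11.098775950447573)]
```

step_arm(increments=[5.25,0.65,0,-90,5.25,0.65,0,-90,5.25,0.65,0,-90,5.25,0.65,0,-90,5.25,0.65,0,-90,5.25,0.65,0,-90,5.25,0.65,0,-90,5.25,0.65,0,-90,5.25,0.65,0,-90,5.25,0.65,0,-90,5.25,0.65,5,-90,5.25,0.65,8,-90], jaw=5, force=30)

```text
time_s: 27.05
tool_pos: [0.5851, 0.2311, 0.038]
eef_rot: [-0.001, 0.688, 0.726, -0.002]
force: [0.3, -0.4, -0.9]
grip_width: 0.0503
grasp_force: 0.0
```

```bash
python3 -c "
from h import *
go([*pan2w(58.5,-6),-.0205],92.92)"
```

```text
t 27.05 at [0.5851 0.2311 0.038 ] pan [57.  -7.1] ang 93.03 F [ 0.3 -0.4 -0.9] w 0.0503
tool cm [0.11 0.17 5.85] roll 0.11
```

step_arm(increments=[0,0.15,2.5,0,0,0.15,4.5,0,0,0.15,4.8,0,0,0.15,4.8,0])

```text
time_s: 27.45
tool_pos: [0.5874, 0.2316, -0.0067]
eef_rot: [-0.001, 0.689, 0.725, -0.001]
force: [0.3, 0.9, 1.2]
grip_width: 0.0497
grasp_force: 0.0
```

```bash
python3 -c "
from h import *
go([*pan2w(58.5,-6),-.0205],92.92)"
```

```text
t 27.45 at [ 0.5874  0.2316 -0.0067] pan [59.3 -6.7] ang 92.88 F [0.3 0.9 1.2] w 0.0497
tool cm [ 0.08 -0.08  1.38] roll -0.04
```

step_arm(increments=[0,-0.05,0.7,0,0,-0.05,1.2,0,0,-0.05,1.35,0,0,-0.05,1.35,0])

```text
time_s: 27.85
tool_pos: [0.5873, 0.2319, -0.0188]
eef_rot: [0.0, 0.689, 0.725, 0.0]
force: [0.4, -0.3, -0.5]
grip_width: 0.0499
grasp_force: 0.0
```

step_arm(increments=[0,0,0,0,0,0,0,0,0,0,0,0,0,0,0,0,0,0,0,0,0,0,0,0,0,0,0,0,0,0,0,0], jaw=1, force=35)

```text
time_s: 28.65
tool_pos: [0.5874, 0.2319, -0.0187]
eef_rot: [0.0, 0.689, 0.725, 0.0]
force: [-0.6, -0.8, 3.0]
grip_width: 0.0249
grasp_force: 35.0
```

step_arm(increments=[0,0,0,0,0,0,0,0,0,0,0.1,0,0,0,0.2,0,0,0,0.2,0], jaw=4)

```text
time_s: 29.15
tool_pos: [0.5872, 0.2318, -0.0211]
eef_rot: [-0.0, 0.689, 0.725, -0.0]
force: [-0.3, 0.3, 0.3]
grip_width: 0.0399
grasp_force: 0.0
```

step_arm(increments=[0,0,0,0,0,0,0,0,0,0,0,0,0,0,0,0,0,0,0,0,0,0,0,0], jaw=1, force=45)

```text
time_s: 29.75
tool_pos: [0.5873, 0.2319, -0.0208]
eef_rot: [-0.0, 0.689, 0.725, 0.0]
force: [-0.4, -0.4, 1.3]
grip_width: 0.0249
grasp_force: 45.0
```

step_arm(increments=[0,0,-0.3,0,0,0,-0.8,0,0,0,-1.5,0,0,0,-2,0,0,0,-2,0])

```text
time_s: 30.25
tool_pos: [0.5878, 0.2321, 0.0004]
eef_rot: [0.0, 0.689, 0.725, 0.001]
force: [-0.6, -0.1, -0.6]
grip_width: 0.0249
grasp_force: 45.0
```

step_arm(increments=[0,0,-1.5,0,0,0,-3,0,0,0,-5,0,0,0,-7,0,0,0,-8.5,0,0,0,-9,0,0,0,-9,0])

```text
time_s: 30.95
tool_pos: [0.5875, 0.232, 0.09]
eef_rot: [0.0, 0.689, 0.725, 0.001]
force: [0.7, -0.7, -1.8]
grip_width: 0.0249
grasp_force: 45.0
```

```bash
python3 -c "
from h import *
go([.4854,-.2163,.09],79.2)
im=camera('wrist');g=im.mean(axis=2)
vv,uu=np.mgrid[0:384,0:512];m=g<110
p=w2pan(w('wrist',np.c_[uu[m],vv[m]],.12,scale=1)); print('range dark',m.sum())
cv2.imwrite('pics/w9.png',im[:,:,::-1])
print(g[60:240:12,40:480:40].astype(int))
"
```

```text
t 30.95 at [0.5875 0.232  0.09  ] pan [59.5 -6.3] ang 92.9 F [ 0.7 -0.7 -1.8] w 0.0249
tool cm [-4.426e+01 -1.247e+01 -3.000e-02] roll 13.7
range dark 109893
[[ 58  29  88  36 237 235 240 238 219  38 213]
 [ 66  31 220 226 240 237 242 241 218  96 216]
 [194  21 218 227 239 238 243 240 220 101 214]
 [215 155 220 223 240 102 116 245 220 223  91]
 [208  87 222 223 145  96 120 242 219 218  85]
 [214  40 219 227  77  50 181 208 223 218 209]
 [210  32 225 120 114  50 111 241 218 211 215]
 [216  33 115 119 114  40 121 133 212 212 213]
 [216  53  79 115 112  50 113 114 217 210 219]
 [100  52  15  14 113  53 112 110 220 210 218]
 [103  52 108 109 107  47  52 111 222 105 211]
 [104  53 110 106 107  63  51 105 219 106  57]
 [103  51  15  15 109  76  49  98 219 108  58]
 [105  47 108 109 106  32  40  81 222  70  55]
 [104  57 107 103 112  16  37  71 226 108  48]]
```

step_arm(increments=[-1.5,-0.4,0,0,-4,-1.1,0,1,-7.5,-2.1,0,2,-11,-3.1,0,3,-14.5,-4.1,0,4.5,-18,-5.1,0,6,-21.5,-6.1,0,7.5,-25,-7,0,9,-28.5,-8,0,10,-32,-9,0,11,-35.5,-10,0,12,-38.5,-10.8,0,13])

```text
time_s: 32.2
tool_pos: [0.4971, -0.1602, 0.0884]
eef_rot: [-0.001, 0.767, 0.641, -0.0]
force: [-0.1, 0.5, -1.1]
grip_width: 0.0251
grasp_force: 45.0
```

```bash
python3 -c "
from h import *
go([.4854,-.2163,.09],79.2)"
```

```text
t 32.2 at [ 0.4971 -0.1602  0.0884] pan [ -50.8 -393.4] ang 79.8 F [-0.1  0.5 -1.1] w 0.0251
tool cm [-5.73 -0.16 -0.16] roll 0.6
```

step_arm(increments=[-3,0,0,0.6,-5,-0.1,0,0.6,-5.7,-0.15,0,0.6,-5.7,-0.15,1,0.6,-5.7,-0.15,3,0.6,-5.7,-0.15,5.5,0.6,-5.7,-0.15,8,0.6,-5.7,-0.15,9.3,0.6,-5.7,-0.15,9.8,0.6,-5.7,-0.15,9.8,0.6])

```text
time_s: 33.2
tool_pos: [0.4874, -0.2135, -0.0091]
eef_rot: [-0.0, 0.77, 0.638, -0.0]
force: [-0.7, 0.2, -1.1]
grip_width: 0.0254
grasp_force: 45.0
```

```bash
python3 -c "
from h import *
go([.4854,-.2163,-.0178],79.2)
np.set_printoptions(linewidth=200)
ci=camera_info('top');im=camera('top');cv2.imwrite('pics/t9.png',im[:,:,::-1])
"
```

```text
t 33.2 at [ 0.4874 -0.2135 -0.0091] pan [ -63.2 -446.1] ang 79.32 F [-0.7  0.2 -1.1] w 0.0254
tool cm [-0.31 -0.14  0.87] roll 0.12
```

step_arm(increments=[0,0,0.3,0,0,0,0.6,0,0,0,0.75,0,0,0,0.75,0])

```text
time_s: 33.65
tool_pos: [0.4874, -0.2139, -0.0164]
eef_rot: [-0.0, 0.77, 0.638, -0.0]
force: [-1.0, -0.2, -1.9]
grip_width: 0.0254
grasp_force: 45.0
```

step_arm(increments=[0,0,0.05,0,0,0,0.1,0,0,0,0.1,0])

```text
time_s: 33.95
tool_pos: [0.4874, -0.214, -0.0173]
eef_rot: [0.0, 0.77, 0.638, 0.0]
force: [0.5, 0.2, -0.7]
grip_width: 0.025
grasp_force: 45.0
```

step_arm(increments=[0,0,0.05,0,0,0,0.05,0])

```text
time_s: 34.15
tool_pos: [0.4874, -0.2139, -0.0178]
eef_rot: [0.0, 0.77, 0.638, 0.0]
force: [-0.3, -0.8, -2.3]
grip_width: 0.0248
grasp_force: 45.0
```

step_arm(increments=[0,0,0.05,0,0,0,0.05,0])

```text
time_s: 34.35
tool_pos: [0.4875, -0.214, -0.0179]
eef_rot: [0.0, 0.77, 0.638, 0.0]
force: [-2.9, 2.6, 5.6]
grip_width: 0.025
grasp_force: 45.0
```

step_arm(increments=[0,0,0.05,0,0,0,0.05,0])

```text
time_s: 34.55
tool_pos: [0.4875, -0.214, -0.0179]
eef_rot: [0.0, 0.77, 0.638, 0.0]
force: [-4.9, 2.6, 11.3]
grip_width: 0.0253
grasp_force: 45.0
```

Contact with the tray floor came at the expected height. Now I release and withdraw.

step_arm(increments=[0,0,-0.07,0,0,0,-0.07,0])

```text
time_s: 34.75
tool_pos: [0.4875, -0.214, -0.0179]
eef_rot: [0.0, 0.77, 0.638, 0.0]
force: [-1.2, 1.0, 3.7]
grip_width: 0.0246
grasp_force: 45.0
```

step_arm(increments=[0,0,0,0,0,0,0,0,0,0,0,0,0,0,0,0,0,0,0,0,0,0,-1,0,0,0,-4,0,0,0,-8,0,0,0,-11,0,0,0,-11,0], jaw=5)

```text
time_s: 35.75
tool_pos: [0.4893, -0.2149, 0.0967]
eef_rot: [0.003, 0.77, 0.638, 0.001]
force: [0.0, 0.8, 0.5]
grip_width: 0.0502
grasp_force: 0.0
```

step_arm(increments=[-4,-6,-3,0,-8,-8,-3,0,-12,-10,-3,0,-16,-12,-3,0,-20,-14,-3,0,-24,-14,-3,0,-24,-14,-3,0])

```text
time_s: 36.45
tool_pos: [0.3033, -0.4271, 0.1216]
eef_rot: [0.0, 0.771, 0.636, -0.0]
force: [0.3, 0.8, -0.9]
grip_width: 0.05
grasp_force: 0.0
```

```bash
python3 - <<'E'
from h import *
go([.4854,-.2163,0],79.2)
im=camera('top');cv2.imwrite('pics/t10.png',im[:,:,::-1])
old=cv2.imread('pics/top0.png')[:,:,::-1]
g=im.max(axis=2).astype(int);vv,uu=np.mgrid[0:384,0:512]
P=w('top',np.c_[uu.ravel(),vv.ravel()],.012,scale=1)
c=np.array([.4854,-.2163]);a=np.radians(-10.8)
L=(P[:,:2]-c)@np.array([[np.cos(a),-np.sin(a)],[np.sin(a),np.cos(a)]])*1000
k=(abs(L)<93).all(1)&(g.ravel()<75)&(old.max(axis=2).ravel()>90)
print('tray dark n',k.sum(),'x',np.percentile(L[k,0],[2,50,98]),'y',np.percentile(L[k,1],[2,50,98]))
rings('top')
# changes near standing items
d=cv2.absdiff(im,old).max(axis=2)
for n,(u,v) in dict(shaker=(340,175),jig=(447,178),syr=(632,178)).items():
    u,v=int(u/1.5625),int(v/1.5625);print(n,(d[v-22:v+22,u-20:u+20]>25).sum())
E
```

```text
t 36.45 at [ 0.3033 -0.4271  0.1216] pan [-258.  -650.1] ang 79.06 F [ 0.3  0.8 -0.9] w 0.05
tool cm [24.16 13.88 12.14] roll -0.14
tray dark n 179 x [-12.61634399   1.3076494   15.2939675 ] y [-72.33529951 -13.76623626  85.14056966]
hole pan -57.4 -65.0 r 46.2
hole pan -54.5 64.5 r 49.6
shaker 0
jig 0
syr 0
```

The spanner is inside the tray (local x ±15 mm, y -72 to +85 mm), both rings are in the pan, and the three standing items have not moved. Handing in.

```bash
python3 -c "
from cell import *
print(sign_off())"
```

```text
the job is handed in; nothing more can be done
None
```

The spanner is lying flat in the bamboo tray, both rings are in the pan against the near wall, the shaker, jigger and syrup bottle did not move, and I handed the job in at about 36.5 s of the 69 s allowed.

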